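# Set the sunken pressure trim of the heat press and store it

### The arm

A 6-joint arm with a two-finger parallel gripper is mounted at the origin on the work surface. World frame = base frame: x ahead of the robot, y to its left, z up, the work surface at z = 0. Lengths are in m, angles in rad, forces in N, time in s.
With the tool pointing down it reaches from about 0.4 to 0.825 m from the base axis. Payload 7 kg.
Tool frame: the origin (TCP) lies on the mounting face of the last link; the fingertips stand arm.tcp_to_tips ahead of it and the grasp point (between the pads) lies 159 mm ahead of it (arm.tcp_to_tips is the distance from the TCP to the fingertips, in m); z points along the fingers, y is the direction in which the jaws open and shut (so a half turn about z gives the same grasp; the last joint's range is limited). The gripper opens to 88 mm and grips with 3 to 60 N. Pads are 19 mm wide; open, the fingers measure 130 mm over their backs; the gripper's body (78 mm by 193 mm) begins 47 mm behind the grasp point.
Start: joints at [1.511, 0.359, 0.012, 0, -1.224, -0.288], TCP at [0.23, 0.635, 0.405] pointing down, gripper open.
Joint ranges: [-3.07, 3.07], [-1.43, 2.12], [-1.02, 1.25], [-3.03, 1.67], [-3.05, -0], [-3.03, 3.03]. Speed limits (rad/s): [2.39, 2.39, 3.01, 3.14, 3.14, 3.14].

### API

Orientations are given as [roll, pitch, yaw] about the fixed x, y, z axes, in that order (R = Rz(yaw) Ry(pitch) Rx(roll)).
In Python, from station import arm, cams, job_done, finder gives the robot as it stands.
- The arm moves only by the tool play_rows, never from a script. Its argument "targets" is a list that holds one entry, the list of rows, each a list of 4 numbers: the shift along the tool's x, y, z in m, then the turn about the tool's z in degrees. A call has 1 to 5 rows; each row is the pose to reach, as a shift and turn from the pose commanded when the call began, along the tool's axes at that moment; what a row does not reach only later rows make up. A row lasts 1/8 s, in which the tool goes at most 62.5 mm and 10.7 degrees, less where a joint would pass 70% of its speed; a pose out of reach is approached as far as the arm can. A call with a gripper value outside its range is refused whole. "grip" is the closure in counts, from 0 (fully open) to 255 (shut), set as the call begins (left out, the last holds). The fingers move at their own pace and stop on an object; "newtons" is the grip in N (left out, the last holds). Time passes only in rows, so rows that repeat a pose let the fingers close. It gives the time, the measured TCP pose, the force and the opening at its end, in the units of the state.
- arm.get_state(): the state, without advancing time (a new reading comes with each control period).
- cams.grab_frame(name): name is "scene" or "side" or "wrist"; returns (picture, depth): 480x640x3 uint8, red, green, blue; 480x640 float32, m along the optical axis (not along the pixel's ray), 0 where there is no reading.
- cams.camera_params(name): a dict with "intrinsics" (3x3 intrinsics, pixels), "position" and "attitude" of the camera in the world. Camera axes: x right, y down, z forward; pixel columns grow to the right and rows downward; lengths in m; the calibration is good to about 2 mm. A picture is of the moment at which its call begins: read the wrist's pose just before it. camera_params takes no time and is no camera call; for the wrist camera it gives the pose at the moment of the call.
- job_done(): hands the job in, once; it reports no verdict.
Trained networks look in the newest picture that a camera, given by its name, has taken for a name from the list of things; names that differ only in an ending like _2 or _b are one class to them, and where a whole thing is asked for, a point or a joint stands for the part that bears it (a point fixed in the world has none). Each returns a list of dicts, best first, with "score" (0 to 1); they miss things now and then, are a little off and sometimes report something else, mostly with a low value. They report only what shows in the picture. A call takes as long as a camera call. They do not tell look-alikes from the thing itself.
- finder.find_in(camera, query): "xyz" ([x, y, z] in m, in world coordinates, good to about 4 mm: the middle of the surface that is visible of it).
- finder.masks_of(camera, query): "mask" (480x640 bool, what is visible of it).
The state is a dict: "t": time; "q": joint angles; "qd": joint speeds; "joint_efforts": joint torques, N m; "eef_pos": TCP position; "ee_rot": TCP orientation; "force": force on the tool from outside, world axes, zero at the start; "moment": the same for the moment, N m; "width": finger opening in m.
Only numpy, scipy, OpenCV 4.12 (cv2) and the standard library are available. Lean on these libraries where they do the work, as an engineer would, in place of code of your own. Each camera call takes 0.05 s, during which the arm holds its last target. There are 200 camera calls.

### The job

On the heat press's sloped control box, turn the small knob sunk in the round well until its pointer lines up with the steel tab on the well's rim, leaving the tab where it is. Then push the big palm button on the separate grey block fully down and let it come up again, so the setting is stored. Leave everything else on the table where it stands.

Things in the scene. Friction and masses are not known exactly. Their poses are not given: they have to be found in the camera images.
- console: Dark control box of the heat press, fixed, 220 mm wide (y), 170 mm deep (x), 173 mm high at the back. Origin: on the table, straight under the centre of its sloped face; x points from the low front to the high back, z up; the low front looks away from the robot. The face (170 mm along the slope) leans 30 degrees, its centre 130 mm high, its front edge 88 mm. The well is in the centre of the face.
- trim (a joint): Angle (rad) of the trim knob; grows clockwise as seen looking down onto the face. Stops at -2.6 and 2.6. The knob points exactly at the tab when trim equals collar. It turns stiffly (0.06 N m) and stays where it is left.
- trim_grip (a point): Point on the knob's axis, 25 mm above the well's floor, 15 mm below the face. Turns with the knob: z points out of the well (square to the face), x towards the pointer, y across the grip bar. The knob is a bare aluminium bar 60 mm long (x) and 34 mm high, 16 mm wide from 30 mm behind the axis to 16 mm ahead of it, then narrowing to the pointer. Under it a flat disc, 62 mm across, 2 mm thick.
- trim_pointer (a point): Tip of the knob's pointer, on its top, 30 mm from the axis. The pointer is the bar's 8 mm wide, 14 mm long nose; a dark line on the bar's top runs out to it.
- collar (a joint): Angle (rad) of the collar with the tab on the well's rim, same axis and direction as trim. Set by somebody before; stiff (0.5 N m); leave it.
- collar_axis (a point): Centre of the well's mouth, in the plane of the face; z points out of the face, x towards the tab. The well is round, 88 mm across, 40 mm deep, square to the face; the knob's top is 6 mm below its mouth. At the knob's axis there are 36 mm between the bar's flanks and the wall: the fingers go in only part open.
- collar_tab (a point): Top of the steel tab, 58 mm from the well's axis. The tab is a block 22 mm long (radially), 9 mm wide, 6 mm high on the face, from 47 to 69 mm from the axis; a thin steel ring runs round the rim with it.
- pod: Grey block 90 x 90 x 50 mm, fixed to the table to one side of the console, carrying the palm button. Origin: centre of its underside, z up.
- palm (a joint): Travel of the palm button (m): 0 up, 0.009 fully down. A spring pushes it back; fully down takes 6 N.
- palm_top (a point): Centre of the top of the round palm button, 60 mm across, pressed straight down; moves with it.
- bin: Open grey bin 100 x 100 x 60 mm, fixed, on the other side of the console from the pod (either side). Origin: centre of its underside.
- bottle: Standing white bottle, 70 mm across, 190 mm high, loose. Origin: centre of its underside.
- jar: Standing glass jar, 76 mm across, 100 mm high, loose. Origin: centre of its underside.
- mug: Standing white mug, 80 mm across, 90 mm high, loose. Origin: centre of its underside.
- carton: Cardboard box 90 x 120 x 70 mm, loose. Origin: centre of its underside.
- tape: Roll of tape lying flat, 96 mm across, 25 mm high, loose. Origin: centre of its underside.
- scraper: Spatula lying flat, 200 mm long (x), loose. Origin: on the table under its middle.
There are look-alikes about, which are no part of the job. What is shaped like the pod but green or red is not meant.

How it is judged:
On the way, in this order (a step that is already met when the one before it is completed fails the run):
1. the knob's pointer lines up with the tab (y of trim_pointer in the frame of collar_axis between -0.0055 and 0.0055 m and x of trim_pointer in the frame of collar_axis above 0 m), for 0.3 s.
2. the palm button is pushed down, the pointer still lined up (all of step 1 and value of joint palm above 0.006 m), for 0.1 s.
At the end, for the whole second after the job is handed in: The knob's pointer tip lies within 5.5 mm sideways (about 10 degrees) of the line from the well's axis to the tab, on the tab's side, and the knob is still; the palm button, pushed at least 6 mm down after the knob was set, is up again (within 2 mm) (all of step 1 and value of joint palm below 0.002 m and velocity of joint trim between -0.05 and 0.05 rad/s); the robot touches nothing.
It fails at once if the tab was shifted by more than 6 mm (distance of collar_tab from where it was at the start of the episode above 0.006 m).
It fails at once if a loose thing on the table was shifted by more than 20 mm (distance of any of bottle, jar, mug, carton, tape, scraper from where it was at the start of the episode above 0.02 m).
It also fails if it takes over 59 s, if anything falls off the work surface, if the arm or the gripper's body presses on something with over 40 N, if the wrist force passes 120 N, or if a joint passes its speed limit or range.

## Working session

There is one attempt and no reset: what is moved stays moved. The work goes in short steps, Python scripts to look and compute and a tool call to move; the robot and the scene stay as the last step left them, time stands still between calls to the robot, and variables do not carry over. Pictures are saved under pics/ and viewed, about 8 in all and at most 12, crops included, and the job is handed in when it is done.

Besides the shell and the picture viewer there is one more tool, called after "Request:" by a JSON object that holds its "api" and its "payload". play_rows: Moves the arm, as the interface text tells. Its arguments: {"type":"object","properties":{"targets":{"type":"array","items":{"type":"array","items":{"type":"array","items":{"type":"number"}}}},"grip":{"type":"number"},"newtons":{"type":"number"}},"required":["targets"]}

```bash
mkdir -p pics; ls
cat > h.py <<'E'
import numpy as np, cv2
from scipy.spatial.transform import Rotation as R
from station import arm, cams, job_done, finder
def cam(n):
    p=cams.camera_params(n); return np.array(p["intrinsics"]),np.array(p["position"]),p["attitude"]
def rot(a):
    a=np.array(a,float)
    return a if a.shape==(3,3) else R.from_euler('xyz',a).as_matrix()
def save(n,pic,f): cv2.imwrite(f,cv2.cvtColor(pic,cv2.COLOR_RGB2BGR))
def cloud(n,d):
    K,p,a=cam(n);v,u=np.mgrid[:480,:640]
    P=np.stack([(u-K[0,2])/K[0,0]*d,(v-K[1,2])/K[1,1]*d,d],-1)
    return P@rot(a).T+p
E
python3 - <<'E'
from h import *
print(arm.get_state(), arm.tcp_to_tips)
for n in ("scene","side"):
    pic,d=cams.grab_frame(n); save(n,pic,f"pics/{n}0.png"); print(n,cams.camera_params(n))
    for q in ("console","trim_grip","trim_pointer","collar_tab","pod","palm_top","bottle","carton","bin","mug","jar"):
        print(n,q,[(np.round(r["xyz"],3),round(r["score"],2)) for r in finder.find_in(n,q)][:3])
E
```

```text
pics
{'t': 0.0, 'q': array([ 1.51107500e+00,  3.59431362e-01,  1.10774860e-02, -3.72161860e-04,
       -1.22407522e+00, -2.88096078e-01]), 'qd': array([-0.00034174, -0.00047524,  0.00170566,  0.00036055,  0.00019444,
       -0.00027075]), 'joint_efforts': array([-2.18263383e-03, -5.82717276e+01,  2.93053025e+01,  6.99723065e+00,
        6.76953845e-03, -1.62989627e-04]), 'eef_pos': array([0.23000561, 0.63441439, 0.4036978 ]), 'ee_rot': array([ 3.13992776e+00, -1.28529770e-04, -3.47944055e-01]), 'force': array([-0.83505241,  0.44016124,  0.13239311]), 'moment': array([0.01529678, 0.01711933, 0.00448033]), 'width': 0.08781948664490338} 0.1781
scene {'intrinsics': array([[514.37290968,   0.        , 314.10159232],
       [  0.        , 514.37290968, 236.45900923],
       [  0.        ,   0.        ,   1.        ]]), 'position': array([1.29370616, 0.29610865, 1.3137106 ]), 'attitude': array([-2.53732096, -0.00543805,  1.97181326])}
scene console [(array([0.562, 0.062, 0.115]), 0.83), (array([ 0.41 , -0.292,  0.078]), 0.21)]
scene trim_grip [(array([0.546, 0.061, 0.102]), 0.88)]
scene tri
[... 1120 characters left out ...]
im_pointer [(array([0.555, 0.063, 0.126]), 0.53)]
side collar_tab [(array([0.553, 0.072, 0.138]), 0.45)]
side pod [(array([ 0.396, -0.318,  0.051]), 0.89), (array([ 0.346, -0.486,  0.049]), 0.88), (array([ 0.562, -0.234,  0.047]), 0.81)]
side palm_top [(array([ 0.349, -0.468,  0.076]), 0.95), (array([0.551, 0.068, 0.14 ]), 0.63), (array([ 0.402, -0.303,  0.073]), 0.61)]
side bottle [(array([0.749, 0.272, 0.1  ]), 0.66)]
side carton [(array([ 0.638, -0.414,  0.07 ]), 0.79)]
side bin [(array([0.432, 0.333, 0.037]), 0.85), (array([0.558, 0.062, 0.127]), 0.22)]
side mug [(array([0.607, 0.377, 0.059]), 0.88)]
side jar [(array([ 0.748, -0.273,  0.077]), 0.56), (array([0.552, 0.072, 0.14 ]), 0.29)]
```

View pics/scene0.png

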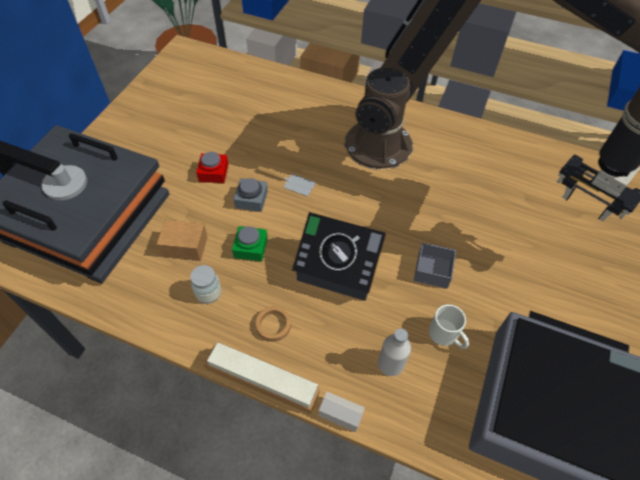

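Run:
```python
from h import *
pic,d=cams.grab_frame("scene"); P=cloud("scene",d)
# console mask: plane fit of sloped face
c=np.array([.56,.06,.12]); m=(np.linalg.norm(P-c,axis=-1)<.12)&(P[...,2]>.07)&(d>0)
X=P[m]; rng=np.random.default_rng(0); best=0
for _ in range(500):
    a=X[rng.choice(len(X),3,False)]; n=np.cross(a[1]-a[0],a[2]-a[0]); 
    l=np.linalg.norm(n)
    if l<1e-6: continue
    n/=l; n*=np.sign(n[2])
    if n[2]<.7 or n[2]>.95: continue
    i=abs((X-a[0])@n)<.002
    if i.sum()>best: best=i.sum(); I=i
Y=X[I]; c0=Y.mean(0); n=np.linalg.svd(Y-c0,full_matrices=False)[2][2]; n*=np.sign(n[2]); print("normal",n,np.degrees(np.arccos(n[2])),c0,best,"heading(front dir)",np.degrees(np.arctan2(n[1],n[0])))
import json; json.dump([n.tolist(),c0.tolist()],open("plane.json","w"))
u,v=np.where(m)[1],np.where(m)[0]
x0,x1,y0,y1=u.min(),u.max(),v.min(),v.max();print(x0,x1,y0,y1)
crop=pic[y0:y1,x0:x1]; s=min(800/crop.shape[1],600/crop.shape[0]); print(s)
save("",cv2.resize(crop,None,fx=s,fy=s,interpolation=cv2.INTER_CUBIC),"pics/crop1.png")
```

```text
normal [0.50522693 0.0307826  0.86243735] 30.408640194220645 [0.561097   0.06340161 0.12991417] 1917 heading(front dir) 3.486621996811214
295 380 215 289
8.108108108108109
```

The scene shows the grey pod at pixel (250,190), about world (0.41,-0.29). The red and green pods are look-alikes. The console is at (340,255).

View pics/crop1.png

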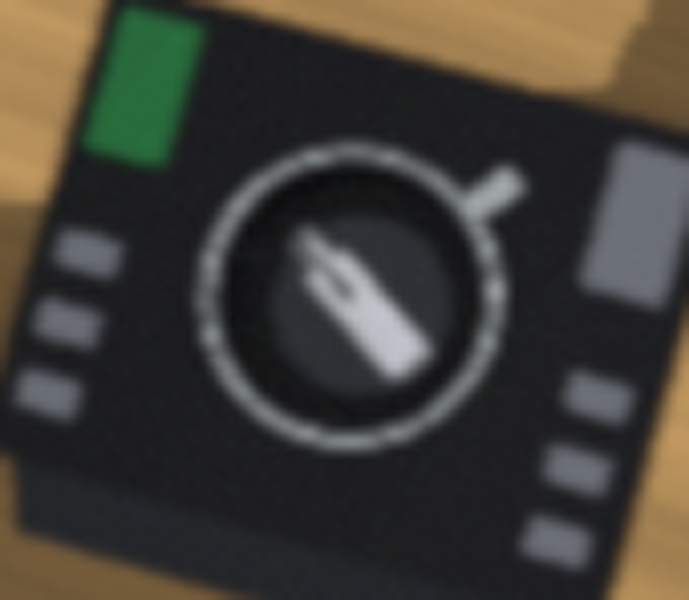

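Run:
```python
from h import *; import json
n,c0=map(np.array,json.load(open("plane.json")))
K,p,a=cam("scene"); Rm=rot(a)
pic,d=cams.grab_frame("scene"); P=cloud("scene",d)
# rectified face view, centred at estimate, 0.5 mm/px ; right=+e1 , up=+e2(toward front)
def rect(n,c,K,p,Rm,pic,px=.00025,N=600):
    e2=np.array([-1,0,0.])-n*(-n[0]); e2/=np.linalg.norm(e2)  # up the slope (toward robot)
    e1=np.cross(e2,n)
    j,i=np.meshgrid(np.arange(N),np.arange(N)); W=c+e1*((j-N/2)*px)[...,None]+e2*((N/2-i)*px)[...,None]
    C=(W-p)@Rm; u=C@K.T; m=(u[...,:2]/u[...,2:]).astype(np.float32)
    return cv2.remap(pic,m[...,0],m[...,1],cv2.INTER_CUBIC),e1,e2
# well pixels: below face within 8cm
im,e1,e2=rect(n,c0,K,p,Rm,pic); save("",im,"pics/rect1.png"); print(e1,e2)
```

```text
[ 1.73472348e-18  9.99363629e-01 -3.56698471e-02] [-0.86298653  0.01802137  0.50490542]
```

View pics/rect1.png

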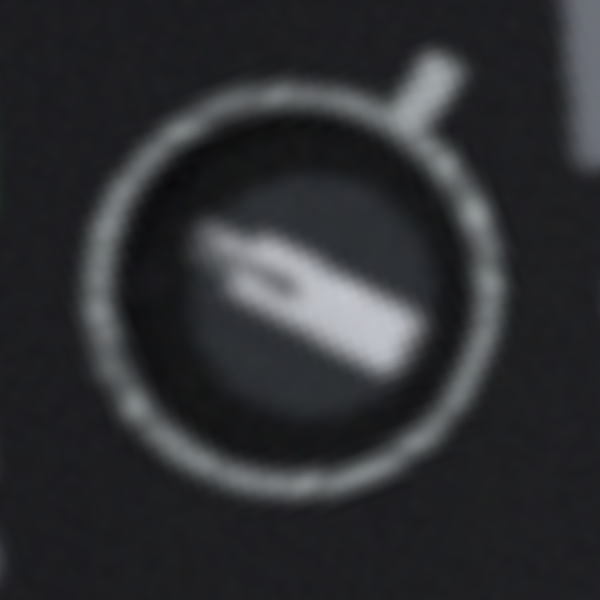

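The rectified view shows the well centre at (293,290). The tab is at (428,92), about +34° clockwise from upslope. The pointer is at (205,235), about −61°, so the knob must turn about 95° clockwise. I'm moving above the well for a close wrist view.

```bash
cat >> h.py <<'E'
def rows(xyz,yaw_deg):
    """shift in tool axes + turn (deg) from current pose to world TCP xyz, yaw"""
    s=arm.get_state(); Rt=rot(s["ee_rot"]); y=np.degrees(s["ee_rot"][2])
    t=-(yaw_deg-y); t=(t+180)%360-180
    print("t",round(s["t"],2),"pos",np.round(s["eef_pos"],4),"yaw",round(y,1),"F",np.round(s["force"],1),"-> shift",np.round(Rt.T@(np.array(xyz)-s["eef_pos"]),4),"turn",round(t,1))
E
python3 -c "
from h import *
rows([.56,.06,.42],-90)"
```

```text
t 1.3 pos [0.2301 0.6346 0.4046] yaw -19.9 F [-0.1 -0.7 -0.1] -> shift [ 0.506   0.4277 -0.0153] turn 70.1
```

Request:
{"api": "play_rows", "payload": {"targets": [[[0.05,0.042,-0.005,0],[0.1,0.085,-0.01,0],[0.147,0.124,-0.015,0],[0.194,0.164,-0.015,0],[0.24,0.203,-0.015,0]]]}}

```text
t: 1.92
eef_pos: [0.3859, 0.3621, 0.4202]
ee_rot: [-3.141, -0.0, -0.347]
force: [1.3, 0.9, 0.2]
width: 0.0876
```

Request:
{"api": "play_rows", "payload": {"targets": [[[0.045,0.038,0,10],[0.09,0.076,0,20],[0.135,0.114,0,30],[0.18,0.152,0,40],[0.222,0.188,0,50]]]}}

```text
t: 2.55
eef_pos: [0.5306, 0.1097, 0.4201]
ee_rot: [-3.141, 0.0, -1.226]
force: [0.2, 0.4, 1.1]
width: 0.0876
```

```bash
python3 -c "
from h import *
rows([.56,.06,.42],-90)"
```

```text
t 2.55 pos [0.5306 0.1097 0.4201] yaw -70.3 F [0.2 0.4 1.1] -> shift [ 0.0567 -0.0109  0.0001] turn 19.7
```

Request:
{"api": "play_rows", "payload": {"targets": [[[0.04,-0.008,0,10],[0.057,-0.011,0,20],[0.057,-0.011,0,20]]]}}

```text
t: 2.92
eef_pos: [0.5602, 0.0607, 0.4195]
ee_rot: [3.141, -0.0, -1.572]
force: [-0.7, 0.2, -0.5]
width: 0.0878
```

```bash
cat >> h.py <<'E'
def rect(n,c,K,p,Rm,pic,px=.00025,N=600):
    e2=np.array([-1,0,0.])+n*n[0]; e2/=np.linalg.norm(e2); e1=np.cross(e2,n)
    j,i=np.meshgrid(np.arange(N),np.arange(N)); W=c+e1*((j-N/2)*px)[...,None]+e2*((N/2-i)*px)[...,None]
    u=((W-p)@Rm)@K.T; m=(u[...,:2]/u[...,2:]).astype(np.float32)
    return cv2.remap(pic,m[...,0],m[...,1],cv2.INTER_CUBIC)
E
python3 - <<'E'
from h import *
rows([.56,.06,.42],-90)
K,p,a=cam("wrist"); print(p,a)
pic,d=cams.grab_frame("wrist"); P=cloud("wrist",d); np.savez("w.npz",pic=pic,d=d,K=K,p=p,R=rot(a))
c=np.array([.559,.0617,.131]); n0=np.array([.5,.031,.866])
m=(d>0)&(np.linalg.norm(P-c,axis=-1)<.1)&(abs((P-c)@n0)<.006)
X=P[m];c0=X.mean(0);print(m.sum())
for _ in range(5):
    n=np.linalg.svd(X-c0,full_matrices=False)[2][2]; n*=np.sign(n[2]); X=X[abs((X-c0)@n)<.003]; c0=X.mean(0)
print("n",n,"dist of c to plane",(c-c0)@n, len(X))
c=c-n*((c-c0)@n)
save("",rect(n,c,K,p,rot(a),pic),"pics/rw.png"); print(c)
save("",pic,"pics/w1.png")
print([ (q,[(np.round(r["xyz"],3),round(r["score"],2)) for r in finder.find_in("wrist",q)][:2]) for q in ("trim_pointer","collar_tab","trim_grip")])
E
```

```text
t 2.92 pos [0.5602 0.0607 0.4195] yaw -90.0 F [-0.7  0.2 -0.5] -> shift [ 0.0007  0.0002 -0.0005] turn -0.0
[ 0.55891898 -0.0140067   0.39968389] [ 2.86147785e+00 -5.79278423e-04  3.14030566e+00]
35662
n [0.49855259 0.0417068  0.86585557] dist of c to plane 0.0006459473606666541 34227
[0.55867796 0.06167306 0.1304407 ]
[('trim_pointer', [(array([0.544, 0.061, 0.109]), 0.87)]), ('collar_tab', [(array([0.54 , 0.071, 0.144]), 0.85), (array([ 0.782, -0.041,  0.025]), 0.6)]), ('trim_grip', [(array([0.544, 0.058, 0.104]), 0.97)])]
```

View pics/rw.png

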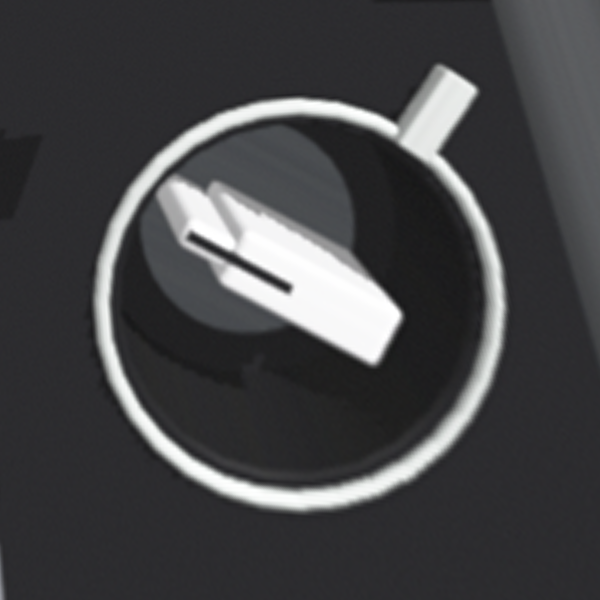

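The close view shows the well centre at (301,304), the tab base at (417,143) (about +35°) and the knob line from (290,290) to (190,235) (−61°). The tool stays vertical, so I'll first push the pointer round with closed fingers from the roomy downslope side. After that I'll clamp the bar.

Request:
{"api": "play_rows", "payload": {"targets": [[[0.011,-0.013,0.04,0],[0.022,-0.0263,0.07,0],[0.022,-0.0263,0.09,0],[0.022,-0.0263,0.09,0],[0.022,-0.0263,0.09,0]]], "grip": 255, "newtons": 20}}

```text
t: 3.75
eef_pos: [0.5864, 0.0406, 0.3308]
ee_rot: [-3.14, 0.0, -1.568]
force: [-0.2, 0.3, 0.3]
width: 0.0432
```

Run:
```python
from h import *
rows([.5865,.039,.2951],-90); print(arm.get_state()["width"])
pic,d=cams.grab_frame("wrist"); save("",pic,"pics/w2.png")
pic,d=cams.grab_frame("side"); P=cloud("side",d)
s=arm.get_state()["eef_pos"]; 
# gripper geometry near tips: extent by height
m=(d>0)&(np.linalg.norm(P[...,:2]-s[:2],axis=-1)<.12)&(P[...,2]>.15)
for h in np.arange(0,.09,.01):
    z=s[2]-.1781+h; k=m&(P[...,2]>z)&(P[...,2]<z+.01); X=P[k]-s
    if k.sum()>3: print(round(h,2),k.sum(),np.round(X.min(0)[:2],3),np.round(X.max(0)[:2],3))
```

```text
t 3.75 pos [0.5864 0.0406 0.3308] yaw -89.8 F [-0.2  0.3  0.3] -> shift [ 0.0016 -0.0001  0.0357] turn 0.2
0.043223785656909035
0.0 468 [-0.114 -0.096] [0.035 0.096]
0.01 433 [-0.11 -0.09] [0.036 0.075]
0.02 86 [-0.105 -0.078] [0.035 0.058]
0.03 51 [-0.039 -0.015] [0.039 0.006]
0.04 28 [-0.039 -0.014] [0.033 0.003]
0.05 10 [ 0.023 -0.012] [0.03  0.007]
0.06 39 [-0.089 -0.039] [0.086 0.037]
0.07 158 [-0.09  -0.042] [0.088 0.03 ]
0.08 363 [-0.09  -0.043] [0.094 0.031]
```

View pics/w2.png

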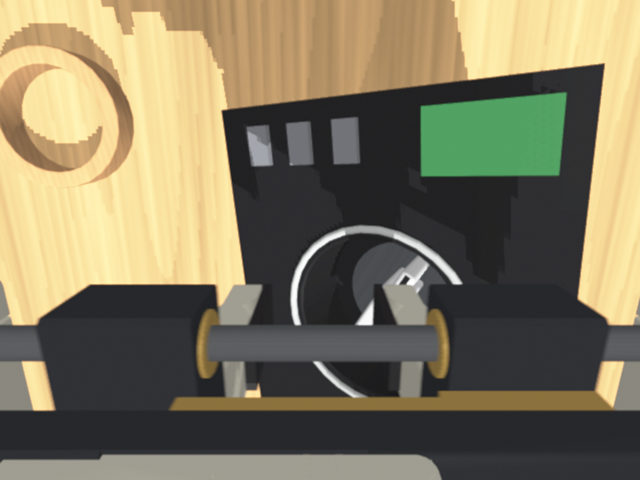

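The fingers are still closing. They are thin silver plates under dark carriages, with the well visible below at (375,290). I'll let them shut.

Request:
{"api": "play_rows", "payload": {"targets": [[[0.0015,0,0,0],[0.0015,0,0,0],[0.0015,0,0,0],[0.0015,0,0,0],[0.0015,0,0,0]]]}}

```text
t: 4.47
eef_pos: [0.5862, 0.0384, 0.3296]
ee_rot: [3.142, -0.0, -1.57]
force: [-0.3, -0.5, -0.1]
width: 0.0004
```

Run:
```python
from h import *
rows([.5865,.039,.2951],-90); print(arm.get_state()["width"])
for n in ("side","scene"):
    pic,d=cams.grab_frame(n); P=cloud(n,d)
    s=arm.get_state()["eef_pos"]; 
    m=(d>0)&(np.linalg.norm(P[...,:2]-s[:2],axis=-1)<.05)
    for h in np.arange(0,.06,.005):
        z=s[2]-.1781+h; k=m&(P[...,2]>z)&(P[...,2]<z+.005); X=P[k]-s
        if k.sum()>3: print(n,round(h,3),k.sum(),np.round(X.min(0)[:2],3),np.round(X.max(0)[:2],3))
```

```text
t 4.47 pos [0.5862 0.0384 0.3296] yaw -89.9 F [-0.3 -0.5 -0.1] -> shift [-0.0006 -0.0003  0.0345] turn 0.1
0.00044094885329679345
side 0.0 11 [-0.012 -0.011] [ 0.014 -0.005]
side 0.005 17 [-0.017 -0.014] [0.014 0.006]
side 0.01 18 [-0.018 -0.013] [0.014 0.008]
side 0.015 23 [-0.017 -0.014] [ 0.015 -0.001]
side 0.02 23 [-0.018 -0.015] [0.014 0.004]
side 0.025 24 [-0.018 -0.014] [0.018 0.003]
side 0.03 18 [-0.018 -0.015] [ 0.017 -0.005]
side 0.035 21 [-0.018 -0.014] [ 0.019 -0.007]
side 0.04 16 [-0.018 -0.016] [ 0.018 -0.008]
side 0.045 4 [-0.021 -0.014] [ 0.012 -0.009]
```

Request:
{"api": "play_rows", "payload": {"targets": [[[0,0,0.02,0],[0,0,0.034,0],[0,0.006,0.034,0],[0,0.01,0.034,0]]]}}

```text
t: 5.08
eef_pos: [0.5759, 0.0384, 0.296]
ee_rot: [-3.141, -0.0, -1.569]
force: [-0.3, -0.2, 0.3]
width: 0.0004
```

Request:
{"api": "play_rows", "payload": {"targets": [[[-0.001,0.0025,0,0],[-0.001,0.005,0,0],[-0.002,0.007,-0.001,0],[-0.003,0.01,-0.001,0],[-0.003,0.01,-0.001,0]]]}}

```text
t: 5.7
eef_pos: [0.5675, 0.0404, 0.2989]
ee_rot: [-3.137, -0.002, -1.568]
force: [5.7, -10.1, 4.9]
width: 0.0009
```

```bash
cat >> h.py <<'E'
NN=np.array([.4986,.0417,.8659]); CC=np.array([.5595,.062,.130])
def look(n,f):
    K,p,a=cam(n); pic,d=cams.grab_frame(n); save("",rect(NN,CC-NN*.006,K,p,rot(a),pic),f)
E
python3 - <<'E'
from h import *
rows([.563,.0447,.2951],-90)
look("scene","pics/r2.png")
E
```

```text
t 5.7 pos [0.5675 0.0404 0.2989] yaw -89.9 F [  5.7 -10.1   4.9] -> shift [-0.0043  0.0045  0.0038] turn 0.1
```

View pics/r2.png

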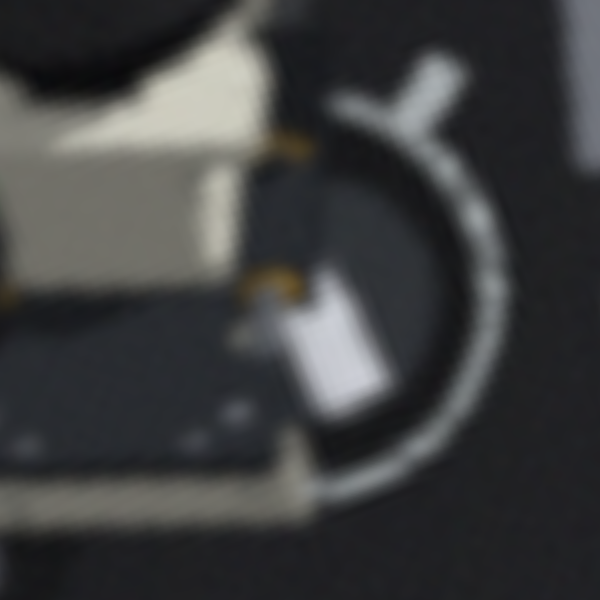

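The bar has turned from −61° to about −28° (right edge (330,265) to (390,380)). I'll push a bit further.

Request:
{"api": "play_rows", "payload": {"targets": [[[-0.002,0.002,0,0],[-0.004,0.004,0,0],[-0.006,0.005,0,0],[-0.008,0.006,0,0],[-0.008,0.006,0,0]]]}}

```text
t: 6.38
eef_pos: [0.5617, 0.0455, 0.3003]
ee_rot: [-3.137, -0.007, -1.568]
force: [7.2, -27.7, 13.5]
width: 0.0006
```

Run:
```python
from h import *
rows([.563,.0447,.2951],-90)
look("scene","pics/r3.png")
```

```text
t 6.38 pos [0.5617 0.0455 0.3003] yaw -89.8 F [  7.2 -27.7  13.5] -> shift [ 0.0008 -0.0013  0.0052] turn 0.2
```

View pics/r3.png

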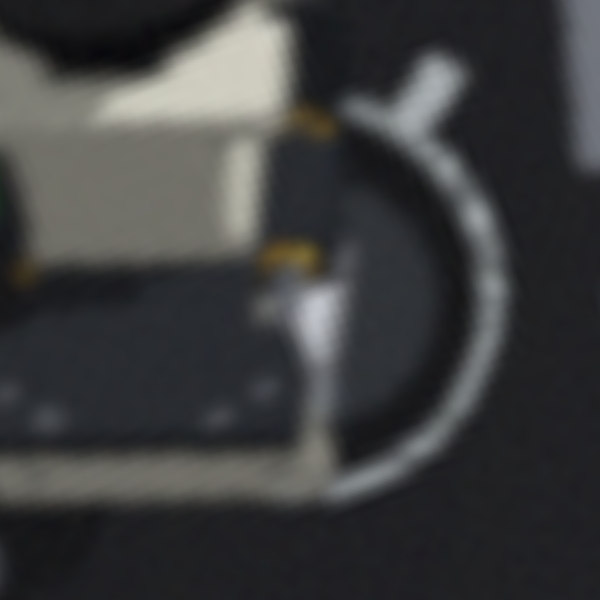

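Now the bar is about +5° and its flank rests on the fingers, so I'll retreat and look from above.

Request:
{"api": "play_rows", "payload": {"targets": [[[0.008,-0.008,0,0],[0.01,-0.014,-0.02,0],[0.01,-0.01,-0.07,0],[0,0,-0.12,0],[0,0,-0.12,0]]]}}

```text
t: 7.05
eef_pos: [0.5605, 0.05, 0.4218]
ee_rot: [-3.133, 0.003, -1.568]
force: [0.1, -0.4, -0.5]
width: 0.0006
```

Run:
```python
from h import *
rows([.5535,.0615,.34],-18)
look("wrist","pics/r4.png")
```

```text
t 7.05 pos [0.5605 0.05   0.4218] yaw -89.9 F [ 0.1 -0.4 -0.5] -> shift [-0.0113  0.0077  0.0818] turn -71.9
```

View pics/r4.png

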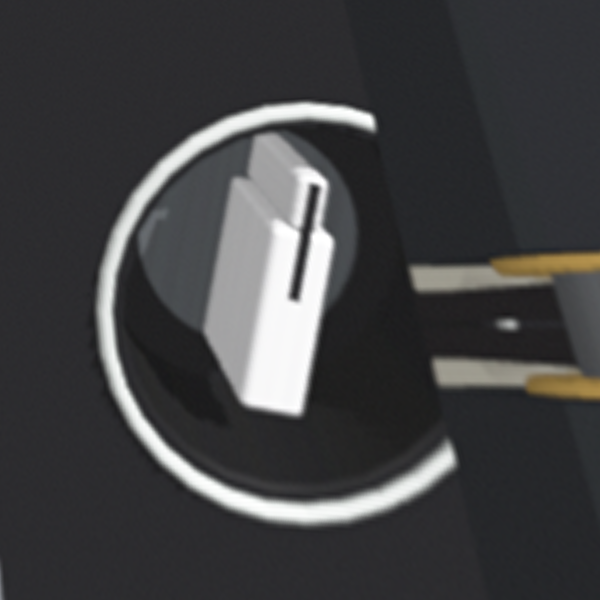

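The bar is at about +10° (line (293,300) to (315,185)). I'll rotate the gripper to a heading of about 22°, open it to 30 mm, and straddle the bar.

Request:
{"api": "play_rows", "payload": {"targets": [[[-0.003,0.002,0,-10],[-0.006,0.004,0,-20],[-0.009,0.006,0,-30],[-0.0115,0.007,0,-40],[-0.0115,0.007,0,-50]]], "grip": 168}}

```text
t: 7.72
eef_pos: [0.5529, 0.061, 0.4155]
ee_rot: [3.14, 0.001, -0.691]
force: [0.1, -0.4, 0.5]
width: 0.0295
```

Request:
{"api": "play_rows", "payload": {"targets": [[[0,0,0.04,-10],[0,0,0.07,-14],[0,0,0.07,-14],[0,0,0.07,-14]]]}}

```text
t: 8.22
eef_pos: [0.5536, 0.061, 0.3474]
ee_rot: [-3.141, -0.001, -0.454]
force: [0.0, 0.7, 0.4]
width: 0.0302
```

Run:
```python
from h import *
rows([.5535,.0615,.292],-26); print(arm.get_state()["width"])
```

```text
t 8.22 pos [0.5536 0.061  0.3474] yaw -26.0 F [0.  0.7 0.4] -> shift [-0.0003 -0.0005  0.0554] turn -0.0
0.03022280649644374
```

Request:
{"api": "play_rows", "payload": {"targets": [[[0,0,0.02,0],[0,0,0.034,0],[0,0,0.042,0]]]}}

```text
t: 8.6
eef_pos: [0.5533, 0.0609, 0.3046]
ee_rot: [-3.141, -0.0, -0.453]
force: [-0.1, -0.3, -1.0]
width: 0.03
```

Request:
{"api": "play_rows", "payload": {"targets": [[[0,0,0.005,0],[0,0,0.01,0],[0,0,0.014,0],[0,0,0.014,0]]]}}

```text
t: 9.1
eef_pos: [0.5534, 0.061, 0.2907]
ee_rot: [-3.141, -0.0, -0.452]
force: [1.1, -0.1, 0.1]
width: 0.0299
```

No contact. I'll close, then turn to the tab's heading (13° more, clockwise = positive turn).

Request:
{"api": "play_rows", "payload": {"targets": [[[0,0,0,0],[0,0,0,0],[0,0,0,0],[0,0,0,0]]], "grip": 255, "newtons": 15}}

```text
t: 9.6
eef_pos: [0.5528, 0.0603, 0.2906]
ee_rot: [3.14, 0.001, -0.453]
force: [-1.7, -5.2, 2.4]
width: 0.02
```

Request:
{"api": "play_rows", "payload": {"targets": [[[0,0,0,4],[0,0,0,8],[0,0,0,13],[0,0,0,13],[0,0,0,13]]]}}

```text
t: 10.22
eef_pos: [0.5526, 0.0605, 0.2909]
ee_rot: [3.14, 0.001, -0.679]
force: [-4.6, -3.8, 6.6]
width: 0.02
```

Run:
```python
from h import *
rows([.5535,.0615,.292],-39); s=arm.get_state(); print(s["width"],s["moment"])
```

```text
t 10.22 pos [0.5526 0.0605 0.2909] yaw -38.9 F [-4.6 -3.8  6.6] -> shift [ 0.0001 -0.0013 -0.0011] turn 0.1
0.01999014314588844 [-1.40008866  1.69363886  0.10440832]
```

Request:
{"api": "play_rows", "payload": {"targets": [[[0,0,0,0],[0,0,0,0],[0,0,-0.03,0],[0,0,-0.08,0],[0,0,-0.13,0]]], "grip": 168}}

```text
t: 10.85
eef_pos: [0.5532, 0.0611, 0.4219]
ee_rot: [-3.141, 0.0, -0.679]
force: [1.3, 0.3, 0.9]
width: 0.0296
```

Run:
```python
from h import *
rows([.5535,.0615,.42],-39); print(arm.get_state()["width"])
look("wrist","pics/r5.png")
```

```text
t 10.85 pos [0.5532 0.0611 0.4219] yaw -38.9 F [1.3 0.3 0.9] -> shift [ 0.     -0.0005  0.0019] turn 0.1
0.02956606665543512
```

View pics/r5.png

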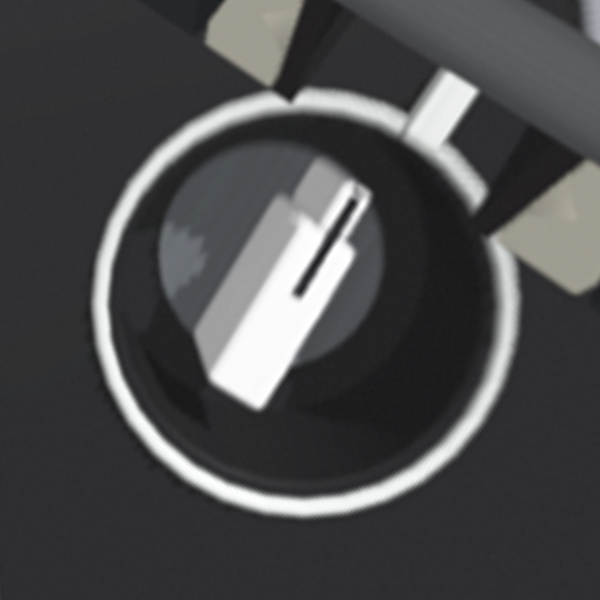

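The bar is at about 29.4° (line (298,296) to (355,195)) and the tab at about 34.5° (base (424,140)). That is within tolerance but about 5° short. I'll regrip and add 6°.

Request:
{"api": "play_rows", "payload": {"targets": [[[0,0,0.06,0],[0,0,0.1,0],[0,0,0.12,0],[0,0,0.131,0],[0,0,0.131,0]]]}}

```text
t: 11.52
eef_pos: [0.5541, 0.0615, 0.2896]
ee_rot: [-3.14, -0.001, -0.679]
force: [3.9, 1.8, -2.5]
width: 0.0301
```

Request:
{"api": "play_rows", "payload": {"targets": [[[0,0,0,0],[0,0,0,0],[0,0,0,0],[0,0,0,3],[0,0,0,6]]], "grip": 255}}

```text
t: 12.15
eef_pos: [0.5526, 0.0603, 0.2896]
ee_rot: [3.14, 0.0, -0.786]
force: [-0.7, -3.5, -0.7]
width: 0.0205
```

Request:
{"api": "play_rows", "payload": {"targets": [[[0,0,0,0],[0,0,0,0]]]}}

```text
t: 12.4
eef_pos: [0.5527, 0.0603, 0.2896]
ee_rot: [3.14, 0.0, -0.783]
force: [-0.8, -5.7, 0.8]
width: 0.0205
```

Request:
{"api": "play_rows", "payload": {"targets": [[[0,0,0,0],[0,0,0,0],[0,0,-0.03,0],[0,0,-0.08,0],[0,0,-0.13,0]]], "grip": 168}}

```text
t: 13.02
eef_pos: [0.553, 0.0611, 0.421]
ee_rot: [-3.142, 0.001, -0.783]
force: [0.7, 0.9, -0.6]
width: 0.0299
```

Run:
```python
from h import *
rows([.41,-.293,.42],-45); print(arm.get_state()["width"])
look("wrist","pics/r6.png")
pic,d=cams.grab_frame("scene"); P=cloud("scene",d)
for q in ("palm_top","pod"):
  for r in finder.masks_of("scene",q)[:4]:
    X=P[r["mask"]&(d>0)]; c=np.median(X,0); col=np.median(pic[r["mask"]],0)
    print(q,round(r["score"],2),np.round(c,3),col,r["mask"].sum(), np.round(X.min(0),3),np.round(X.max(0),3))
```

```text
t 13.03 pos [0.553  0.0611 0.421 ] yaw -44.9 F [ 0.7  0.9 -0.6] -> shift [0.1486 0.3518 0.0009] turn 0.1
0.029898072775989076
palm_top 0.66 [ 0.406 -0.293  0.074] [105.  108.  112.5] 268 [ 0.323 -0.353 -0.003] [ 0.434 -0.264  0.085]
palm_top 0.61 [ 0.576 -0.209  0.075] [69. 71. 77.] 296 [ 0.54  -0.248  0.052] [ 0.603 -0.181  0.083]
pod 0.88 [ 0.425 -0.283  0.052] [80. 82. 85.] 925 [ 0.315 -0.356 -0.004] [ 0.458 -0.241  0.085]
pod 0.75 [ 0.372 -0.449  0.051] [108.  15.  11.] 860 [ 0.267 -0.549 -0.003] [ 0.406 -0.407  0.083]
pod 0.74 [ 0.592 -0.2    0.052] [25. 80. 37.] 1087 [ 0.493 -0.285 -0.007] [ 0.627 -0.158  0.083]
```

View pics/r6.png

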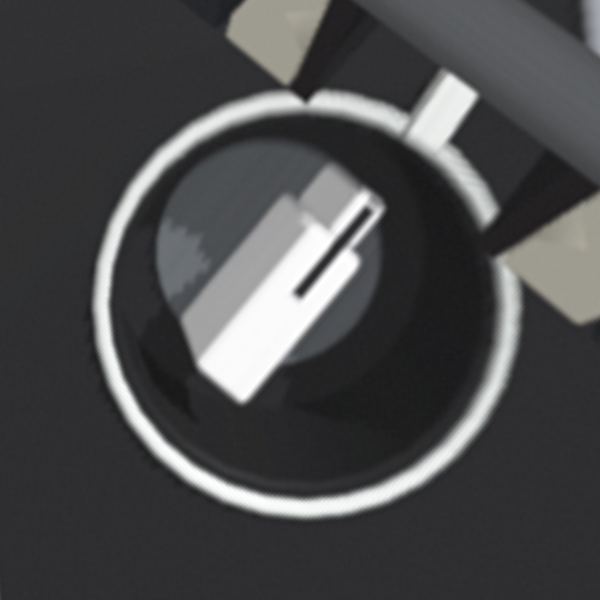

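The bar is now at about 39.4° (line (298,296) to (370,208)), 5° past the tab. It's still within tolerance, but I'll do one gentle correction back.

Request:
{"api": "play_rows", "payload": {"targets": [[[0,0,0.06,0],[0,0,0.1,0],[0,0,0.12,0],[0,0,0.131,0],[0,0,0.131,0]]]}}

```text
t: 13.85
eef_pos: [0.5544, 0.0616, 0.2877]
ee_rot: [-3.139, -0.001, -0.783]
force: [7.8, 0.8, -3.4]
width: 0.0297
```

Request:
{"api": "play_rows", "payload": {"targets": [[[0,0,0,0],[0,0,0,0],[0,0,0,0],[0,0,0,-3],[0,0,0,-5]]], "grip": 255}}

```text
t: 14.48
eef_pos: [0.5528, 0.0601, 0.2875]
ee_rot: [3.139, 0.0, -0.695]
force: [2.0, -4.9, 1.6]
width: 0.0211
```

Request:
{"api": "play_rows", "payload": {"targets": [[[0,0,0,0],[0,0,0,0]]]}}

```text
t: 14.72
eef_pos: [0.5529, 0.0601, 0.2875]
ee_rot: [3.139, 0.0, -0.697]
force: [1.2, -6.1, 1.6]
width: 0.021
```

Request:
{"api": "play_rows", "payload": {"targets": [[[0,0,0,0],[0,0,0,0],[0,0,-0.03,0],[0,0,-0.08,0],[0,0,-0.13,0]]], "grip": 168}}

```text
t: 15.35
eef_pos: [0.5527, 0.061, 0.4189]
ee_rot: [3.14, 0.002, -0.697]
force: [2.0, 0.5, -0.3]
width: 0.0298
```

Run:
```python
from h import *
rows([.41,-.293,.42],-45); print(arm.get_state()["width"])
look("wrist","pics/r7.png")
a=cv2.imread("pics/r7.png",0)
def ang(v): 
    return 
# bright bar top mask near centre: PCA-free min-area-rect of bright region, and dark line
m=np.zeros_like(a); cv2.circle(m,(306,303),170,255,-1)
for f in ("r5","r6","r7"):
    b=cv2.imread(f"pics/{f}.png",0); t=((b>215)&(m>0)).astype(np.uint8)
    n,l,s,c=cv2.connectedComponentsWithStats(t); k=1+s[1:,4].argmax()
    (cx,cy),wh,an=cv2.minAreaRect(np.argwhere(l==k)[:,::-1].astype(np.float32))
    mt=np.zeros_like(a); cv2.circle(mt,(440,110),50,255,-1)
    print(f,"bar",(round(cx),round(cy)),np.round(wh),an)
```

```text
t 15.35 pos [0.5527 0.061  0.4189] yaw -39.9 F [ 2.   0.5 -0.3] -> shift [ 0.1177  0.3631 -0.0006] turn 5.1
0.02983338541844472
r5 bar (296, 291) [ 63. 239.] 30.207612991333008
r6 bar (296, 291) [ 63. 238.] 39.09385681152344
r7 bar (295, 291) [ 65. 238.] 34.45524215698242
```

View pics/r7.png

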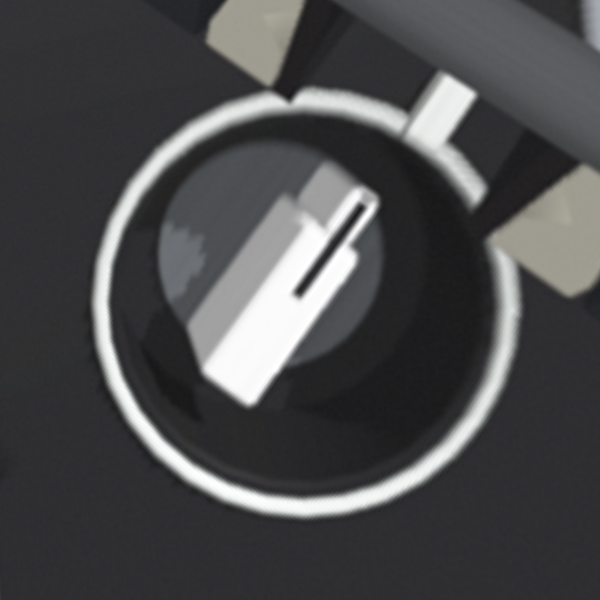

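The knob reads 34.5° against the tab's ~34.5°, and the tab hasn't moved. Next is the grey pod.

Request:
{"api": "play_rows", "payload": {"targets": [[[0.02,0.05,0,0],[0.038,0.105,0,0],[0.056,0.16,0,0],[0.074,0.215,0,0],[0.09,0.27,0,0]]], "grip": 255}}

```text
t: 16.02
eef_pos: [0.4477, -0.2052, 0.4178]
ee_rot: [3.141, 0.001, -0.696]
force: [1.1, -0.8, 1.2]
width: 0.0003
```

Run:
```python
from h import *
rows([.405,-.297,.36],-40)
pic,d=cams.grab_frame("wrist"); P=cloud("wrist",d); save("",pic,"pics/w8.png")
for r in finder.masks_of("wrist","palm_top")[:3]:
    m=r["mask"]&(d>0);X=P[m];z=np.percentile(X[:,2],90);T=X[X[:,2]>z-.004]
    print(round(r["score"],2),np.median(pic[m],0),m.sum(),"ztop",z,(T.min(0)+T.max(0))/2,T.max(0)-T.min(0))
```

```text
t 16.02 pos [ 0.4477 -0.2052  0.4178] yaw -39.9 F [ 1.1 -0.8  1.2] -> shift [0.0262 0.0978 0.0578] turn 0.1
0.98 [154. 102. 107.] 1596 ztop 0.07576505217678092 [ 0.35321673 -0.45539955  0.07484114] [0.04641984 0.02878847 0.00614203]
0.89 [170. 172. 179.] 5036 ztop 0.07574927908902632 [ 0.56851069 -0.21834204  0.07476516] [0.0589283  0.05937975 0.00591767]
0.64 [164. 166. 173.] 4138 ztop 0.07607701501326493 [ 0.39921965 -0.30141114  0.07496565] [0.05883244 0.05905399 0.00574351]
```

Request:
{"api": "play_rows", "payload": {"targets": [[[0.012,0.052,0.02,0],[0.024,0.105,0.06,0],[0.024,0.105,0.11,0],[0.024,0.105,0.15,0],[0.024,0.105,0.154,0]]]}}

```text
t: 16.75
eef_pos: [0.3986, -0.2993, 0.2617]
ee_rot: [3.139, 0.006, -0.697]
force: [-0.4, -1.0, 1.4]
width: 0.0005
```

Request:
{"api": "play_rows", "payload": {"targets": [[[0,0,0.008,0],[0,0,0.013,0],[0,0,0.018,0],[0,0,0.02,0],[0,0,0.02,0]]]}}

```text
t: 17.38
eef_pos: [0.4006, -0.2999, 0.2454]
ee_rot: [-3.141, -0.002, -0.697]
force: [2.5, 3.0, 5.1]
width: 0.0007
```

Request:
{"api": "play_rows", "payload": {"targets": [[[0,0,0.002,0],[0,0,0.003,0],[0,0,0.003,0]]]}}

```text
t: 17.75
eef_pos: [0.4006, -0.2999, 0.2441]
ee_rot: [-3.141, -0.003, -0.696]
force: [-3.5, 9.0, 25.1]
width: 0.0003
```

Request:
{"api": "play_rows", "payload": {"targets": [[[0,0,-0.02,0],[0,0,-0.06,0],[0,0,-0.11,0],[0,0,-0.14,0],[0,0,-0.14,0]]]}}

```text
t: 18.38
eef_pos: [0.4001, -0.3002, 0.3843]
ee_rot: [-3.14, -0.005, -0.697]
force: [0.7, -0.2, -0.9]
width: 0.0004
```

Run:
```python
from h import *
s=arm.get_state(); print(s["t"],s["eef_pos"],s["force"])
look("scene","pics/r9.png")
b=cv2.imread("pics/r9.png",0); m=np.zeros_like(b); cv2.circle(m,(300,300),150,255,-1)
t=((b>120)&(m>0)).astype(np.uint8); n,l,st,c=cv2.connectedComponentsWithStats(t); k=1+st[1:,4].argmax()
print("bar",cv2.minAreaRect(np.argwhere(l==k)[:,::-1].astype(np.float32)))
pic,d=cams.grab_frame("wrist"); P=cloud("wrist",d)
k=(d>0)&(np.linalg.norm(P[...,:2]-[.399,-.301],axis=-1)<.02); print("palm z",np.median(P[k][:,2]),k.sum())
for q in ("bottle","jar","mug","carton","tape"):
    print(q,[(np.round(r["xyz"],3),round(r["score"],2)) for r in finder.find_in("scene",q)][:1])
```

```text
18.375 [ 0.40013338 -0.30017083  0.38426645] [ 0.68055531 -0.22938191 -0.90826549]
bar ((298.74066162109375, 300.027587890625), (73.47116088867188, 237.23876953125), 35.46336364746094)
palm z 0.07547991560426318 4124
bottle [(array([0.773, 0.293, 0.122]), 0.76)]
jar [(array([ 0.772, -0.24 ,  0.083]), 0.76)]
mug [(array([0.62 , 0.404, 0.048]), 0.64)]
carton [(array([ 0.661, -0.387,  0.068]), 0.93)]
tape [(array([ 0.781, -0.038,  0.024]), 0.65)]
```

View pics/r9.png

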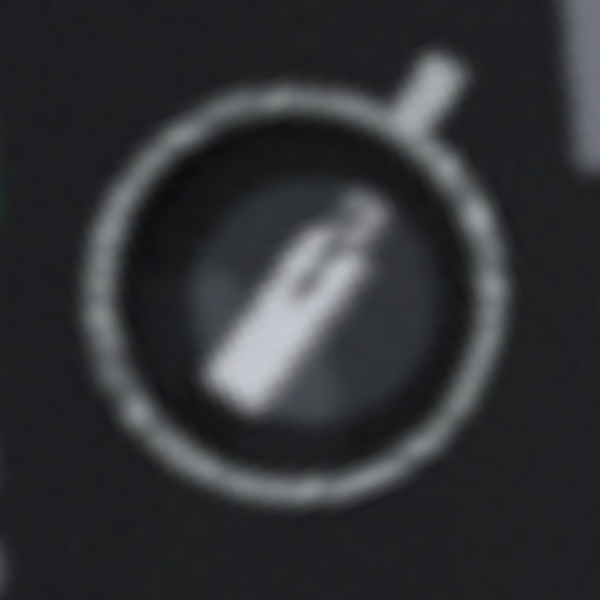

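The scene view shows the bar at about 35.5° pointing at the tab at (428,92), which hasn't moved. The palm button is back up and the arm is clear, so I'm handing in.

```bash
python3 -c "
from h import *
print(job_done())"
```

```text
the job is handed in; nothing more can be done
None
```

The knob now points at the tab, the palm button on the grey pod has been pressed and released, and the job is handed in; no verdict was reported. It took about 19 s of the 59 s allowed.

**Knob:** I turned it about 95° clockwise. I first pushed the pointer round with closed fingers, then gripped the bar and turned it, with two corrections of about 5°. The last check put the bar at 34.5° (wrist camera) and 35.5° (scene camera). The tab reads about 34.5° ± 1.5°, and the tolerance is about 10°. The tab shows no movement in the pictures.

**Button:** I pressed it until it hit its stop, with a push of 25 N. Afterwards its top measured 75.5 mm, against about 75.7 mm before, so it is back up. The gripper ended about 13 cm above it, touching nothing.

**Other objects:** The bottle, jar, mug, carton and tape were each found within about 7 mm of where they started, except that the tape had only one earlier wrist-camera reading to compare with. I did not re-check the scraper, but the arm made no unexpected contact.

**Disagreement:** Measuring the tab from the well's centre to its base gave about 36°, while its edges gave about 34°. Both leave the knob well within tolerance.

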